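# Put the bench tools back into their foam trays

## Task

Clear the saw table for the next cut: put the pliers, the snap-off cutter, the small screw clamp and the marker back into the black foam tool trays, each in the tray whose cut-out has its own shape, lying flat on the floor of the cut-out. The spanner is already home; leave each tool released and at rest.

Things in the scene. Friction and masses are not known exactly. Their poses are not given: they have to be found in the camera images.
- pliers: Combination pliers lying flat, 56 (x) x 176 (y) x 13 mm, 0.2 kg; grey head, red handles. Origin: underside centre, about the centre of mass. Jaws at y = -88 to -30 mm, 24 mm wide; the handles spread from 22 mm over both at y = -30, through 38 mm at y = 0, to 56 mm at y = 45. Grip across both handles (along x) at the origin.
- cutter: Orange snap-off cutter lying flat, 21 (x) x 167 (y) x 18 mm high with its thumb slide (body 20 wide, 13 high), 0.08 kg; blade at the -y end, slide fixed. Origin: underside centre; y along the tool. Grip across (along x) near the origin.
- clamp: Grey steel C screw clamp lying flat, 92 (x) x 138 (y) x 21 mm, 0.3 kg. Origin: centre of its outline, on the underside. Back of the C: x = -46 to -23, y = -31 to 69; gap: x = -23 to 19, y = -10 to 49; arms end at x = 34; spindle along y at x = 24, T bar at y = -64 (does not turn). Steel z = 2 to 18. Grip the back at (-34, 19), 23 mm wide, along x, one finger in the gap.
- marker: Black marker pen with part-red cap lying flat, 12 (x) x 130 (y) x 14 mm high, 0.014 kg. Origin: underside centre; y along the pen. Grip across (along x) near the origin.
- tray_pliers: Fixed black foam tray, 90 (x) x 204 (y) x 28 mm high. Origin: underside centre. Bed shaped for the pliers: grey floor at z = 18, jaws 40 wide from y = -95, handles 70 wide to y = 95 with an 8 wide tongue between from y = 62. Finger groove across (along x), same depth, y = -24 to 24 mm, open at both sides. Home: tool origin 18 mm above this origin, axes along the tray's (only this way round).
- tray_cutter: Fixed black foam tray, 62 (x) x 204 (y) x 28 mm high. Origin: underside centre. Bed shaped for the cutter: grey floor at z = 18, 34 wide, y = -94 to 94. Finger groove across (along x), same depth, y = -24 to 24 mm, open at both sides. Home: tool origin 18 mm above this origin, axes along the tray's or turned half round.
- tray_clamp: Fixed black foam tray, 120 (x) x 204 (y) x 28 mm high. Origin: underside centre. Bed shaped for the clamp: grey floor at z = 18, 104 wide, y = -76 to 76, but foam stands in the corner x < -6, y < -38. Finger groove across (along x), same depth, y = -5 to 43 mm, open at both sides. Home: tool origin 18 mm above this origin, axes along the tray's (only this way round).
- tray_marker: Fixed black foam tray, 62 (x) x 204 (y) x 28 mm high. Origin: underside centre. Bed shaped for the marker: grey floor at z = 18, 25 wide, y = -73 to 73. Finger groove across (along x), same depth, y = -24 to 24 mm, open at both sides. Home: tool origin 18 mm above this origin, axes along the tray's or turned half round.

How it is judged (in metres and radians):
At the end, for the whole second after the job is handed in: Each of the four tools lies at rest in the bed of its own tray: its origin within 12 mm of the tray's origin seen from above and 12 to 22 mm above it, its length along the tray's within 0.14 rad, flat within 0.07 rad, still (under 10 mm/s and 0.1 rad/s) (horizontal distance between pliers and tray_pliers below 0.012 m and angle between the y axis of pliers and the y axis of tray_pliers, either way round below 0.14 rad and angle between each of pliers, cutter, clamp, marker's own z axis and vertical below 0.07 rad and z of pliers in the frame of tray_pliers between 0.012 and 0.022 m and linear speed of each of pliers, cutter, clamp, marker below 0.01 m/s and angular speed of each of pliers, cutter, clamp, marker below 0.1 rad/s and horizontal distance between cutter and tray_cutter below 0.012 m and angle between the y axis of cutter and the y axis of tray_cutter, either way round below 0.14 rad and z of cutter in the frame of tray_cutter between 0.012 and 0.022 m and horizontal distance between clamp and tray_clamp below 0.012 m and angle between the y axis of clamp and the y axis of tray_clamp, either way round below 0.14 rad and z of clamp in the frame of tray_clamp between 0.012 and 0.022 m and horizontal distance between marker and tray_marker below 0.012 m and angle between the y axis of marker and the y axis of tray_marker, either way round below 0.14 rad and z of marker in the frame of tray_marker between 0.012 and 0.022 m); the robot touches nothing.
It also fails if it takes over 96 s, if anything falls off the work surface, if the arm or the gripper's body presses on something with over 40 N, if the wrist force passes 120 N, or if a joint passes its speed limit or range.

## Robot

A 7-joint arm with a two-finger parallel gripper is mounted at the origin on the work surface; the furniture and walls round the work are solid. World frame = base frame: x ahead of the robot, y to its left, z up, the work surface at z = 0. Lengths are in mm, angles in rad, forces in N, time in s.
With the tool pointing down it reaches from about 350 to 900 mm from the base axis. Payload 8.1 kg.
Tool frame: the origin (TCP) lies between the finger pads, 19 mm behind the fingertips; this is the grasp point; z points along the fingers, y is the line along which they close (so a half turn about z gives the same grasp; the last joint's range is limited). The gripper opens to 92 mm and grips with 3 to 60 N. Pads are 19 mm wide; open, the fingers measure 130 mm over their backs; the gripper's body (75 mm by 190 mm) begins 47 mm behind the grasp point.
Start: joints at [-1.222, 0.434, 0.025, 1.573, -0.012, 1.134, -0.075], TCP at [272.893, 562.29, 245.542] pointing down, gripper open.
Joint ranges: [-2.62, 2.62], [-0.44, 2.09], [-1.27, 1.32], [0.08, 2.57], [-1.32, 4.46], [0.12, 2], [-2.74, 2.74]. Speed limits (rad/s): [2.22, 2.22, 3.01, 3.01, 3.14, 3.14, 3.14].

## Interface

Orientations are given as a unit quaternion [x, y, z, w].
In Python, from station import * gives the robot as it stands. The module is installed in compiled form; this text tells all that it offers.
- The arm moves only by the tool carry_out, never from a script. Its argument "deltas" is a list of rows, each an object of numbers: "dx", "dy", "dz": the shift along the tool's x, y, z in mm; "twist": the turn about the tool's z in degrees; "grip": the finger opening in mm, from 0 to 91.8. In form: [{"dx": .., "dy": .., "dz": .., "twist": .., "grip": ..}, ...]. A call has exactly 8 rows; each row shifts and turns the commanded pose from where the row before left it, along the tool's axes as they then stand; what a row does not reach is not made up. A row lasts 1/10 s, in which the tool goes at most 50 mm and 8.59 degrees, less where a joint would pass 70% of its speed; a pose out of reach is approached as far as the arm can. A call is refused whole if a number of a shift passes 50 or a number of a turn 8.59, either way. A call with a gripper value outside its range is refused whole. The fingers move at their own pace and stop on an object; "force" is the grip in N (left out, the last holds). Time passes only in rows, so rows that do not move let the fingers close, or fill a call up. It gives the time, the measured TCP pose, the force, the opening and the grip force at its end, in the units of the state.
- state(): the state, without advancing time (a new reading comes with each control period).
- camera(name): name is "side" or "top" or "wrist"; returns (picture, depth): 384x512x3 uint8, red, green, blue; 384x512 float32, mm along the optical axis (not along the pixel's ray), 0 where there is no reading.
- camera_info(name): a dict with "mtx" (3x3 intrinsics, pixels), "k1" (the pictures are not rectified: a ray, as slopes to the right and down, at radius r is drawn at 1 + k1 r^2 times it, then the intrinsics apply), "R" (3x3) and "t" (3): a world point X has camera coordinates R X + t; the wrist camera has in their place "T_tool_cam" (4x4, takes a point from camera to tool coordinates, whose origin is the TCP and whose axes are the flange's). Camera axes: x right, y down, z forward; pixel columns grow to the right and rows downward; lengths in mm; the calibration is good to about 2 mm. A picture is of the moment at which its call begins: read the wrist's pose just before it. camera_info takes no time and is no camera call.
- close_job(): hands the job in; it is judged then, once.
The state is a dict: "t": time; "joint_positions": joint angles; "joint_vel": joint speeds; "joint_torque": joint torques, N m; "tcp_pos": TCP position; "ee_rot": TCP orientation; "force": force on the tool from outside, world axes, zero at the start; "moment": the same for the moment, N m; "finger_gap": finger opening in mm; "grasp_force": force on a finger pad.
Only numpy, scipy, OpenCV 4.12 (cv2) and the standard library are available. Lean on these libraries where they do the work, as an engineer would, in place of code of your own. Each camera call takes 0.05 s, during which the arm holds its last target. There are 200 camera calls.

## Working session

There is one attempt and no reset: what is moved stays moved. The work goes in short steps, Python scripts to look and compute and a tool call to move; the robot and the scene stay as the last step left them, time stands still between calls to the robot, and variables do not carry over. Pictures are saved under pics/ and viewed, at most 14 in all, crops included, and the job is handed in when it is done.

Besides the shell and the picture viewer there is one more tool, called in YAML: its name, and indented under it one key for each argument. carry_out: Moves the arm, as the interface text tells. Its arguments: {"type":"object","properties":{"deltas":{"type":"array","items":{"type":"object","properties":{"dx":{"type":"number"},"dy":{"type":"number"},"dz":{"type":"number"},"twist":{"type":"number"},"grip":{"type":"number"}}}},"force":{"type":"number"}},"required":["deltas"]}

```bash
mkdir -p pics
python3 - <<'E'
from station import *
import cv2, numpy as np
s=state();print(s)
for n in("top","side"):
    p,d=camera(n);np.savez(f"{n}0.npz",p=p,d=d)
    cv2.imwrite(f"pics/{n}0.png",cv2.resize(p[:,:,::-1],(800,600)))
    print(n,camera_info(n))
print(camera_info("wrist"))
E
```

```text
{'t': 0.0, 'joint_positions': array([-1.22160049,  0.43521009,  0.02500306,  1.57409856, -0.0116187 ,
        1.1339434 , -0.0750664 ]), 'joint_vel': array([-0.00135724,  0.00238085,  0.00075686, -0.00070287,  0.00031266,
        0.00096623,  0.00078921]), 'joint_torque': array([-8.75179612e-04, -6.67853808e+01,  9.84708108e-01, -3.14468014e+01,
       -6.05190732e-02,  4.27310227e-02,  1.76056037e-04]), 'tcp_pos': array([272.71937981, 561.84463489, 244.75271105]), 'ee_rot': array([ 2.24016308e-01,  9.74585102e-01, -7.49858290e-04, -1.03703171e-04]), 'force': array([ 0.54939187,  0.2262167 , -0.23476282]), 'moment': array([ 0.00337478, -0.0353971 , -0.04669112]), 'grasp_force': 0.0, 'finger_gap': 92.0932384652634}
top {'mtx': array([[378.55478392,   0.        , 260.55000134],
       [  0.        , 378.55478392, 196.68430268],
       [  0.        ,   0.        ,   1.        ]]), 'k1': 0.03145656080295469, 'R': array([[-7.39778389e-03, -9.99972508e-01, -5.06274164e-04],
       [-9.89543283e-01,  7.39355770e-03, -1.44046611e-01],
       [ 1.44046394e-01, -5.64645502e-04, -9.89570774e-01
[... 314 characters left out ...]
   [-0.34523963, -0.56903151, -0.74633286],
       [ 0.36259648,  0.65260758, -0.66530229]]), 't': array([-489.32474898,  159.63206707,  796.59795915])}
{'mtx': array([[281.84232836,   0.        , 257.51711854],
       [  0.        , 281.84232836, 185.09435276],
       [  0.        ,   0.        ,   1.        ]]), 'k1': -0.017131562455280722, 'T_tool_cam': array([[ 4.45444394e-04, -9.64103727e-01, -2.65525528e-01,
         7.13371567e+01],
       [ 9.99999839e-01,  5.22556458e-04, -2.19769101e-04,
        -5.12223252e-01],
       [ 3.50632288e-04, -2.65525387e-01,  9.64103805e-01,
        -1.39629422e+02],
       [ 0.00000000e+00,  0.00000000e+00,  0.00000000e+00,
         1.00000000e+00]])}
```

View pics/top0.png

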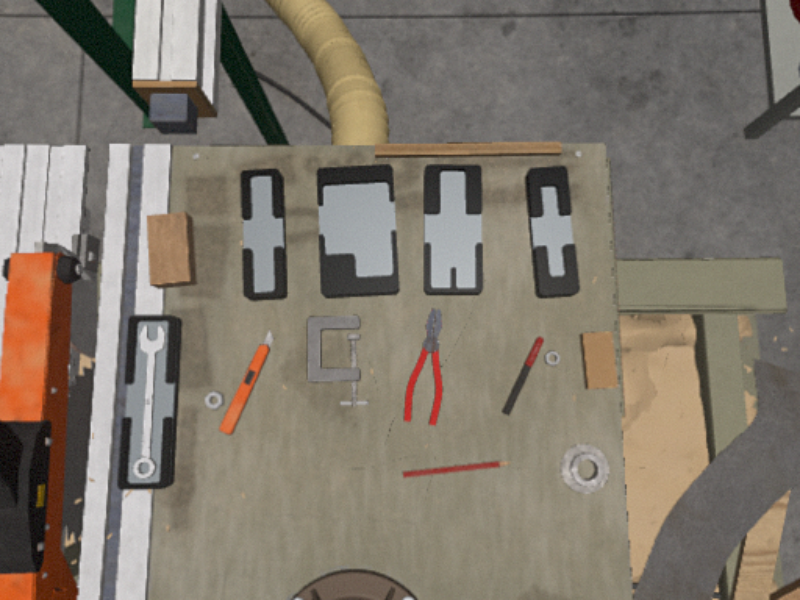

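View pics/side0.png

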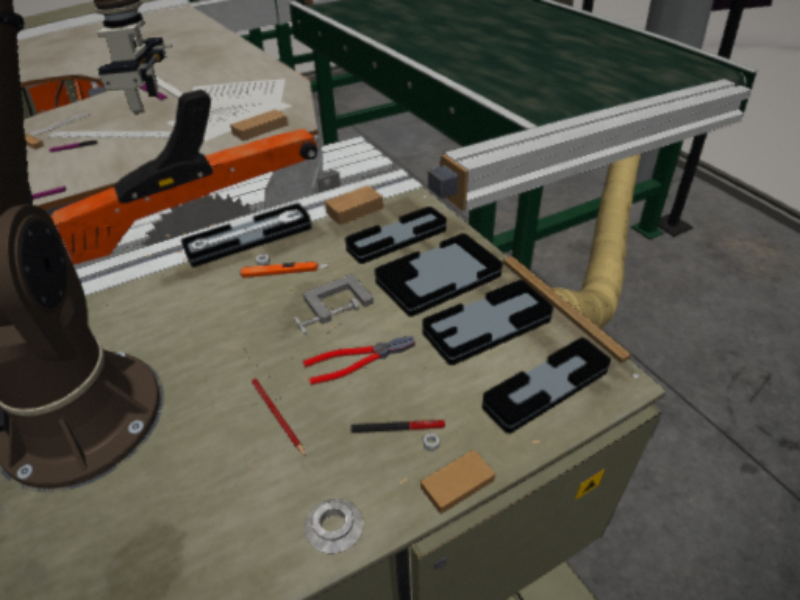

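The top view shows the trays in the far row (in the 800×600 picture): cutter (264,233), clamp (358,231), pliers (453,230) and marker (552,231). The tools lie nearer the robot: cutter (245,388), clamp (335,360), pliers (428,365) and marker (523,375). The clamp and pliers already face roughly the same way as their trays.

```bash
cat > h.py <<'E'
import numpy as np, cv2
from scipy.spatial.transform import Rotation as Ro
from station import *
def rays(uv,ci):
    k=np.asarray(ci["mtx"]);return cv2.undistortPoints(np.float64(uv).reshape(-1,1,2),k,np.float64([ci["k1"],0,0,0])).reshape(-1,2)
def cam(n,s=None):
    ci=camera_info(n)
    if n!="wrist": R=np.array(ci["R"]).T; return ci,R,-R@np.array(ci["t"])
    T=np.array(ci["T_tool_cam"]);Rt=Ro.from_quat(s["ee_rot"]).as_matrix()
    return ci,Rt@T[:3,:3],Rt@T[:3,3]+s["tcp_pos"]
def plane(n,uv,z,s=None):
    ci,R,c=cam(n,s);r=rays(uv,ci);d=np.c_[r,np.ones(len(r))]@R.T
    return (c+d*((z-c[2])/d[:,2])[:,None])[:,:2]
def pts(n,mask,z,s=None):
    v,u=np.nonzero(mask);return plane(n,np.c_[u,v],z,s)
def rect(P):
    (c,(w,h),a)=cv2.minAreaRect(np.float32(P)); 
    if w<h: w,h,a=h,w,a+90
    return np.round(c,1),round(w,1),round(h,1),round((a+90)%180-90,1)  # long dir angle in world
def comps(m,amin):
    n,l,st,ce=cv2.connectedComponentsWithStats(m.astype(np.uint8))
    return [(l==i,st[i,4],ce[i]) for i in range(1,n) if st[i,4]>=amin]
E
cat > a.py <<'E'
from h import *
z=np.load("top0.npz");p=z["p"];d=z["d"]
H=cv2.cvtColor(p,cv2.COLOR_RGB2HSV);h,S,V=[H[...,i].astype(int) for i in range(3)]
R=p.astype(int)
roi=np.zeros(h.shape,bool);roi[100:320,115:395]=1
def show(n,m,z,a=40):
    for c in comps(m&roi,a): print(n,c[1],np.round(c[2]),rect(pts("top",c[0],z)),"mean",np.round(pts("top",c[0],z).mean(0),1))
show("orange",(h>3)&(h<16)&(S>170)&(V>130),11)
show("red",((h<5)|(h>174))&(S>140)&(V>80),8)
show("dark",(V<50),28,150)
show("black-small",(V<65),9,60)
show("bluegrey",(R[...,2]>R[...,0]+8)&(V>110),18,60)
for x in [(170,250),(172,110),(600,360),(470,150)]:
  u,v=int(x[0]/1.5625),int(x[1]/1.5625); ci,Rr,c=cam("top"); r=rays([(u,v)],ci)[0]; print(x,c+Rr@np.r_[r,1]*d[v,u])
E
python3 a.py
```

```text
orange 256 [160. 241.] (array([402.4, 156.3]), 106.3, 17.4, -24.2) mean [402.9 156.4]
orange 71 [145. 271.] (array([336.8, 185.2]), 30.5, 19.0, -25.1) mean [333.2 188. ]
red 69 [341. 226.] (array([ 438.5, -276.8]), 45.5, 9.5, -28.3) mean [ 437.  -275.7]
red 199 [264. 246.] (array([390.9, -90.9]), 111.5, 16.6, -15.4) mean [390.  -90.8]
red 198 [279. 249.] (array([ 384.9, -126.1]), 108.7, 15.2, -3.6) mean [ 383.5 -125.7]
red 149 [288. 300.] (array([ 264.9, -145. ]), 140.8, 5.5, -84.2) mean [ 265.  -145.7]
dark 550 [226. 113.] (array([701.1,  -2.3]), 117.3, 58.2, -87.8) mean [ 7.137e+02 -3.000e-01]
dark 309 [289. 113.] (array([ 705.2, -155.1]), 85.8, 48.3, 89.5) mean [ 712.3 -153.4]
dark 502 [350. 119.] (array([ 686.8, -301.9]), 77.5, 64.4, 2.5) mean [ 694.5 -302.6]
dark 403 [168. 122.] (array([686.5, 141.7]), 78.3, 64.1, 4.1) mean [690.4 141. ]
dark 315 [169. 176.] (array([559., 135.]), 77.4, 62.1, 1.8) mean [556. 135.]
black-small 605 [226. 113.] (array([ 7.075e+02, -6.000e-01]), 120.7, 61.6, -86.8) mean [720.    0.8]
black-small 645 [289. 120.] (array([ 699.3, -155.3]), 90.0, 80.2, 8
[... 609 characters left out ...]
.1, -246.6]), 77.6, 9.2, -26.6) mean [ 380.2 -246. ]
bluegrey 154 [167. 126.] (array([679.1, 145.5]), 76.2, 29.5, 1.5) mean [684.6 146.5]
bluegrey 118 [291. 123.] (array([ 684.7, -155.5]), 61.2, 37.0, -0.9) mean [ 689.3 -159.1]
bluegrey 414 [222. 137.] (array([654.5,   2.9]), 113.7, 81.5, -55.4) mean [655.3  11.1]
bluegrey 110 [247. 136.] (array([662.5, -50.2]), 85.8, 29.4, -4.0) mean [658.  -51.3]
bluegrey 88 [244. 161.] (array([593.7, -40.5]), 42.9, 35.4, 13.8) mean [593.9 -42.2]
(170, 250) [596.41650169 281.02188126  28.91350538]
(172, 110) [827.70374742 289.57250077  21.29620748]
(600, 360) [ 425.41359414 -375.0021826    12.94178866]
(470, 150) [ 763.44112182 -183.98358611    7.6004253 ]
```

Run:
```python
from h import *
for n in("top","side"):
    d=np.load(n+"0.npz")["d"];ci,R,c=cam(n)
    v,u=np.nonzero(d>0);r=rays(np.c_[u,v],ci);X=c+(np.c_[r,np.ones(len(r))]*d[v,u][:,None])@R.T
    for y0 in range(200,620,60):
        m=(X[:,1]>y0)&(X[:,1]<y0+60)&(X[:,0]>200)&(X[:,0]<560)
        print(n,y0,np.round(X[m,2].max(),0) if m.any() else None, np.round(X[m][X[m,2].argmax()],0) if m.any() else '')
    m=(X[:,0]>500)&(X[:,0]<850)&(X[:,1]<260)&(X[:,1]>-400)&(X[:,2]<400);print(X[m][X[m,2].argmax()])
```

```text
top 200 33.0 [559. 256.  33.]
top 260 33.0 [554. 275.  33.]
top 320 129.0 [546. 374. 129.]
top 380 200.0 [332. 394. 200.]
top 440 138.0 [501. 443. 138.]
top 500 1.0 [542. 540.   1.]
top 560 None 
[575.73524103 259.4092724   33.52298035]
side 200 35.0 [547. 251.  35.]
side 260 38.0 [549. 302.  38.]
side 320 133.0 [544. 380. 133.]
side 380 276.0 [336. 419. 276.]
side 440 392.0 [281. 499. 392.]
side 500 445.0 [242. 530. 445.]
side 560 426.0 [228. 561. 426.]
[614.60290868 257.51964523  36.2640286 ]
```

carry_out:
  deltas:
    - {"dz": -50}
    - {"dz": -50}
    - {"dx": -34,"dy": -36}
    - {"dx": -34,"dy": -36}
    - {"dx": -34,"dy": -36}
    - {"dx": -34,"dy": -36}
    - {"dx": -34,"dy": -36}
    - {"dx": -34,"dy": -36}

```text
invalid input at $.deltas[0]: expected keys dx, dy, dz, twist, grip
```

carry_out:
  deltas:
    - {"dx": -28.5,"dy": -31,"grip": 60}
    - {"dx": -28.5,"dy": -31}
    - {"dx": -29,"dy": -31}
    - {"dz": 48}
    - {"dz": 48}
    - {"dz": 48}
    - {}
    - {}

```text
invalid input at $.deltas[0]: expected keys dx, dy, dz, twist, grip
```

```bash
cat > look.py <<'E'
from h import *
import sys
n=sys.argv[1];s=state();p,d=camera("wrist")
np.savez(n+".npz",p=p,d=d,pos=s["tcp_pos"],q=s["ee_rot"])
cv2.imwrite(f"pics/{n}.png",p[:,:,::-1])
R=Ro.from_quat(s["ee_rot"]).as_matrix()
print(s["t"],np.round(s["tcp_pos"],1),"yaw_y",np.degrees(np.arctan2(R[1,1],R[0,1])).round(1),"gap",s["finger_gap"],s["grasp_force"],np.round(s["force"],1))
E
python3 look.py w1
```

```text
0.1 [272.7 561.9 244.8] yaw_y 64.1 gap 92.02600090217503 0.0 [ 0.2 -0.   0.2]
```

View pics/w1.png

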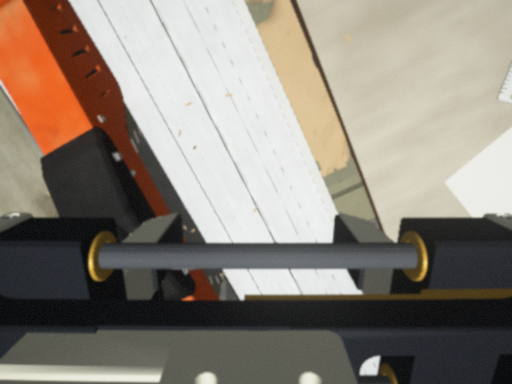

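The wrist picture shows only the saw (orange, at upper left) and its rail. The gripper itself fills the rows below about 215, so this camera sees only ahead of the tool.

carry_out:
  deltas:
    - {"dx": 0,"dy": 0,"dz": -50,"twist": 0,"grip": 60}
    - {"dx": 0,"dy": 0,"dz": -50,"twist": 0,"grip": 60}
    - {"dx": -34,"dy": -36,"dz": 0,"twist": 0,"grip": 60}
    - {"dx": -34,"dy": -36,"dz": 0,"twist": 0,"grip": 60}
    - {"dx": -34,"dy": -36,"dz": 0,"twist": 0,"grip": 60}
    - {"dx": -34,"dy": -36,"dz": 0,"twist": 0,"grip": 60}
    - {"dx": -34,"dy": -36,"dz": 0,"twist": 0,"grip": 60}
    - {"dx": -34,"dy": -36,"dz": 0,"twist": 0,"grip": 60}

```text
t: 0.95
tcp_pos: [362.2, 276.8, 345.5]
ee_rot: [0.224, 0.975, 0.0, -0.0]
force: [0.7, -0.8, 0.4]
finger_gap: 60.1
grasp_force: 0.0
```

carry_out:
  deltas:
    - {"dx": -28.5,"dy": -31,"dz": 0,"twist": 0,"grip": 60}
    - {"dx": -28.5,"dy": -31,"dz": 0,"twist": 0,"grip": 60}
    - {"dx": -28.5,"dy": -31,"dz": 0,"twist": 0,"grip": 60}
    - {"dx": 0,"dy": 0,"dz": 48,"twist": 0,"grip": 60}
    - {"dx": 0,"dy": 0,"dz": 48,"twist": 0,"grip": 60}
    - {"dx": 0,"dy": 0,"dz": 48,"twist": 0,"grip": 60}
    - {"dx": 0,"dy": 0,"dz": 0,"twist": 0,"grip": 60}
    - {"dx": 0,"dy": 0,"dz": 0,"twist": 0,"grip": 60}

```text
t: 1.75
tcp_pos: [398.3, 157.8, 202.2]
ee_rot: [0.224, 0.975, -0.001, -0.001]
force: [0.8, -0.5, 0.6]
finger_gap: 60.4
grasp_force: 0.0
```

```bash
python3 look.py w2
python3 - <<'E'
from h import *
z=np.load("w2.npz");s=dict(tcp_pos=z["pos"],ee_rot=z["q"]);H=cv2.cvtColor(z["p"],cv2.COLOR_RGB2HSV);h,S,V=[H[...,i].astype(int) for i in range(3)]
for c in comps((h>3)&(h<16)&(S>170)&(V>110),60): print(c[1],c[2].round(),rect(pts("wrist",c[0],12,s)))
E
```

```text
1.75 [398.3 157.8 202.2] yaw_y 64.1 gap 60.369174186964834 0.0 [ 0.8 -0.5  0.6]
1172 [261. 157.] (array([386.2, 165.9]), 139.7, 18.1, -23.8)
```

View pics/w2.png

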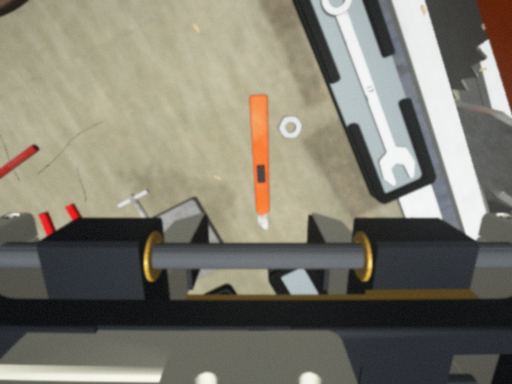

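The wrist view shows the cutter body from (260,95) to (262,215), with the blade tip at (263,225). It lies between the fingers, about 2 mm off centre. Going down to grip it.

carry_out:
  deltas:
    - {"dx": 0,"dy": 2,"dz": 40,"twist": -2,"grip": 60}
    - {"dx": 0,"dy": 0,"dz": 45,"twist": 0,"grip": 60}
    - {"dx": 0,"dy": 0,"dz": 45,"twist": 0,"grip": 60}
    - {"dx": 0,"dy": 0,"dz": 30,"twist": 0,"grip": 60}
    - {"dx": 0,"dy": 0,"dz": 20,"twist": 0,"grip": 60}
    - {"dx": 0,"dy": 0,"dz": 0,"twist": 0,"grip": 15}
    - {"dx": 0,"dy": 0,"dz": 0,"twist": 0,"grip": 10}
    - {"dx": 0,"dy": 0,"dz": 0,"twist": 0,"grip": 10}
  force: 20

```text
t: 2.6
tcp_pos: [400.9, 160.7, 23.4]
ee_rot: [0.207, 0.978, 0.001, 0.001]
force: [-0.0, 0.3, 1.1]
finger_gap: 40.8
grasp_force: 0.0
```

carry_out:
  deltas:
    - {"dx": 0,"dy": 0,"dz": 0,"twist": 0,"grip": 10}
    - {"dx": 0,"dy": 0,"dz": 0,"twist": 0,"grip": 10}
    - {"dx": 0,"dy": 0,"dz": -30,"twist": 0,"grip": 10}
    - {"dx": 0,"dy": 0,"dz": -45,"twist": 0,"grip": 10}
    - {"dx": 0,"dy": 0,"dz": -45,"twist": 0,"grip": 10}
    - {"dx": 0,"dy": 0,"dz": -45,"twist": 0,"grip": 10}
    - {"dx": 0,"dy": 0,"dz": -15,"twist": 0,"grip": 10}
    - {"dx": 0,"dy": 0,"dz": 0,"twist": 0,"grip": 10}

```text
t: 3.4
tcp_pos: [400.6, 160.5, 204.4]
ee_rot: [0.207, 0.978, 0.002, 0.002]
force: [0.2, 0.0, -0.5]
finger_gap: 10.2
grasp_force: 0.0
```

The fingers are slow, about 65 mm/s, so they had not closed before the lift. I'll check where the cutter is and try again.

```bash
python3 look.py w3
python3 - <<'E'
from h import *
z=np.load("w3.npz");s=dict(tcp_pos=z["pos"],ee_rot=z["q"]);H=cv2.cvtColor(z["p"],cv2.COLOR_RGB2HSV);h,S,V=[H[...,i].astype(int) for i in range(3)]
for c in comps((h>3)&(h<16)&(S>170)&(V>110),60): print(c[1],c[2].round(),rect(pts("wrist",c[0],12,s)))
E
```

```text
3.4 [400.6 160.5 204.4] yaw_y 66.1 gap 10.15487554383645 0.0 [ 0.2  0.  -0.5]
1183 [257. 153.] (array([385.3, 166.2]), 138.6, 18.1, -23.5)
```

carry_out:
  deltas:
    - {"dx": 0,"dy": 0,"dz": 40,"twist": 0,"grip": 40}
    - {"dx": 0,"dy": 0,"dz": 40,"twist": 0,"grip": 40}
    - {"dx": 0,"dy": 0,"dz": 30,"twist": 0,"grip": 40}
    - {"dx": 0,"dy": 0,"dz": 0,"twist": 0,"grip": 40}
    - {"dx": 0,"dy": 0,"dz": 0,"twist": 0,"grip": 40}
    - {"dx": 0,"dy": 0,"dz": 40,"twist": 0,"grip": 40}
    - {"dx": 0,"dy": 0,"dz": 20,"twist": 0,"grip": 40}
    - {"dx": 0,"dy": 0,"dz": 10,"twist": 0,"grip": 40}
  force: 20

```text
t: 4.25
tcp_pos: [399.5, 159.9, 21.4]
ee_rot: [0.207, 0.978, 0.0, 0.0]
force: [0.4, -0.9, 0.8]
finger_gap: 40.1
grasp_force: 0.0
```

carry_out:
  deltas:
    - {"dx": 0,"dy": 0,"dz": 1,"twist": 0,"grip": 10}
    - {"dx": 0,"dy": 0,"dz": 0,"twist": 0,"grip": 10}
    - {"dx": 0,"dy": 0,"dz": 0,"twist": 0,"grip": 10}
    - {"dx": 0,"dy": 0,"dz": 0,"twist": 0,"grip": 10}
    - {"dx": 0,"dy": 0,"dz": 0,"twist": 0,"grip": 10}
    - {"dx": 0,"dy": 0,"dz": 0,"twist": 0,"grip": 10}
    - {"dx": 0,"dy": 0,"dz": 0,"twist": 0,"grip": 10}
    - {"dx": 0,"dy": 0,"dz": 0,"twist": 0,"grip": 10}

```text
t: 5.05
tcp_pos: [400.0, 160.1, 21.6]
ee_rot: [0.207, 0.978, 0.001, 0.001]
force: [-0.7, -1.1, 9.5]
finger_gap: 18.0
grasp_force: 20.0
```

Run:
```python
from h import *
for n in("top","side"):
    z=np.load(n+"0.npz");d=z["d"];p=z["p"].astype(int);ci,R,c=cam(n)
    vv,uu=np.mgrid[:384,:512];r=rays(np.c_[uu.ravel(),vv.ravel()],ci);X=(c+(np.c_[r,np.ones(len(r))]*d.ravel()[:,None])@R.T).reshape(384,512,3)
    box=(X[...,0]>500)&(X[...,0]<760)&(X[...,1]<190)&(X[...,1]>-380)
    m=(X[...,2]>9)&(X[...,2]<45)&box
    for k in comps(cv2.morphologyEx(m.astype(np.uint8),cv2.MORPH_OPEN,np.ones((3,3))),300):
        q=k[0]; cs,_=cv2.findContours(q.astype(np.uint8),cv2.RETR_EXTERNAL,cv2.CHAIN_APPROX_NONE)
        P=plane(n,max(cs,key=len).reshape(-1,2),28 if n=="top" else 24)
        f=q&(p.min(2)>100);fl=pts(n,f,18)
        print(n,k[1],rect(P),"z50",np.median(X[q][:,2]).round(1),"floor",rect(fl),fl.mean(0).round(1))
```

```text
top 4063 (array([628.3,  -5.6]), 205.7, 119.5, 2.8) z50 17.5 floor (array([630.1,  -5.5]), 149.9, 119.4, 2.7) [637.3  -8.8]
top 3073 (array([ 629.9, -154. ]), 204.1, 90.0, -0.6) z50 17.2 floor (array([ 630. , -153.4]), 186.1, 88.2, -0.6) [ 620.3 -154.2]
top 2192 (array([ 624.5, -306.2]), 205.0, 65.3, 3.3) z50 23.9 floor (array([ 626.4, -308.2]), 143.4, 61.1, 3.5) [ 625.6 -308.9]
top 2184 (array([623.8, 139.3]), 205.4, 64.6, 3.0) z50 17.5 floor (array([625.8, 140.6]), 183.9, 60.5, 1.7) [624.5 142.1]
side 1059 (array([622.3, 139. ]), 218.1, 87.8, 3.1) z50 20.9 floor (array([627.6, 146.8]), 173.2, 59.8, 0.2) [624.9 148.7]
side 2309 (array([626.3,  -7.7]), 218.4, 140.0, 3.0) z50 20.0 floor (array([633. ,  -1.1]), 139.2, 118.7, 1.8) [639.7  -3.5]
side 2334 (array([ 627.4, -156. ]), 217.0, 106.7, -0.8) z50 19.5 floor (array([ 632.8, -150.8]), 178.6, 88.3, -0.9) [ 622.7 -149.4]
side 2169 (array([ 622.5, -309.8]), 216.9, 71.9, 3.5) z50 26.1 floor (array([ 628.7, -306.4]), 133.0, 60.1, 5.4) [ 627.4 -306. ]
```

carry_out:
  deltas:
    - {"dx": 0,"dy": 0,"dz": -40,"twist": 0,"grip": 10}
    - {"dx": 0,"dy": 0,"dz": -50,"twist": 0,"grip": 10}
    - {"dx": 0,"dy": 0,"dz": -50,"twist": 0,"grip": 10}
    - {"dx": -30,"dy": 10,"dz": 0,"twist": -6,"grip": 10}
    - {"dx": -30,"dy": 8,"dz": 0,"twist": -6,"grip": 10}
    - {"dx": -40,"dy": 5,"dz": 0,"twist": -6,"grip": 10}
    - {"dx": -40,"dy": 0,"dz": 0,"twist": -6,"grip": 10}
    - {"dx": 0,"dy": 0,"dz": 0,"twist": 0,"grip": 10}

```text
t: 5.85
tcp_pos: [546.6, 146.1, 161.3]
ee_rot: [-0.001, 1.0, -0.0, 0.002]
force: [-0.7, -0.0, -0.5]
finger_gap: 18.2
grasp_force: 20.0
```

carry_out:
  deltas:
    - {"dx": -40,"dy": -3,"dz": 0,"twist": 0,"grip": 10}
    - {"dx": -40.5,"dy": -2.5,"dz": 0,"twist": -3,"grip": 10}
    - {"dx": 0,"dy": 0,"dz": 30,"twist": 0,"grip": 10}
    - {"dx": 0,"dy": 0,"dz": 35,"twist": 0,"grip": 10}
    - {"dx": 0,"dy": 0,"dz": 20,"twist": 0,"grip": 10}
    - {"dx": 0,"dy": 0,"dz": 0,"twist": 0,"grip": 10}
    - {"dx": 0,"dy": 0,"dz": 0,"twist": 0,"grip": 10}
    - {"dx": 0,"dy": 0,"dz": 0,"twist": 0,"grip": 10}

```text
t: 6.65
tcp_pos: [623.1, 142.6, 77.4]
ee_rot: [-0.027, 1.0, 0.0, 0.001]
force: [0.6, -0.6, -0.6]
finger_gap: 18.0
grasp_force: 20.0
```

```bash
python3 look.py w4
```

```text
6.65 [623.1 142.6  77.4] yaw_y 93.1 gap 18.039447354392216 19.99518255935982 [ 0.6 -0.6 -0.6]
```

View pics/w4.png

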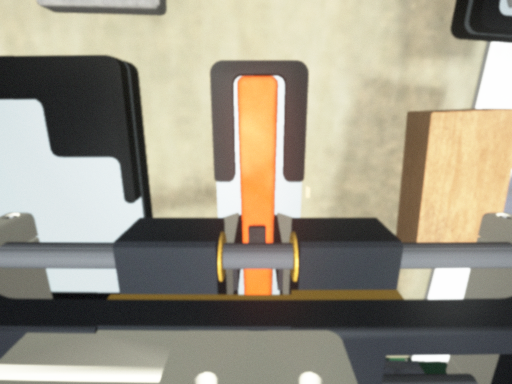

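The held cutter (columns 237–277) lines up with the bed (235–284) to about 1 mm. I'll lower it, ending 3–4 mm further forward.

carry_out:
  deltas:
    - {"dx": -3.5,"dy": 0.5,"dz": 0,"twist": 0,"grip": 10}
    - {"dx": 0,"dy": 0,"dz": 15,"twist": 0,"grip": 10}
    - {"dx": 0,"dy": 0,"dz": 12,"twist": 0,"grip": 10}
    - {"dx": 0,"dy": 0,"dz": 10,"twist": 0,"grip": 10}
    - {"dx": 0,"dy": 0,"dz": 0,"twist": 0,"grip": 10}
    - {"dx": 0,"dy": 0,"dz": 0,"twist": 0,"grip": 45}
    - {"dx": 0,"dy": 0,"dz": 0,"twist": 0,"grip": 45}
    - {"dx": 0,"dy": 0,"dz": 0,"twist": 0,"grip": 45}

```text
t: 7.5
tcp_pos: [625.5, 142.9, 38.1]
ee_rot: [-0.027, 1.0, -0.0, -0.0]
force: [0.5, -0.4, 0.5]
finger_gap: 37.6
grasp_force: 0.0
```

carry_out:
  deltas:
    - {"dx": 0,"dy": 0,"dz": 0,"twist": 0,"grip": 45}
    - {"dx": 0,"dy": 0,"dz": 0,"twist": 0,"grip": 45}
    - {"dx": 0,"dy": 0,"dz": -30,"twist": 0,"grip": 45}
    - {"dx": 0,"dy": 0,"dz": -45,"twist": 0,"grip": 45}
    - {"dx": 0,"dy": 0,"dz": -45,"twist": 0,"grip": 45}
    - {"dx": 0,"dy": 0,"dz": -40,"twist": 0,"grip": 45}
    - {"dx": 0,"dy": 0,"dz": 0,"twist": 0,"grip": 45}
    - {"dx": 0,"dy": 0,"dz": 0,"twist": 0,"grip": 45}

```text
t: 8.3
tcp_pos: [626.1, 143.2, 199.5]
ee_rot: [-0.027, 1.0, 0.0, 0.001]
force: [0.0, 0.1, -1.2]
finger_gap: 45.3
grasp_force: 0.0
```

```bash
python3 look.py w5
python3 - <<'E'
from h import *
z=np.load("w5.npz");s=dict(tcp_pos=z["pos"],ee_rot=z["q"]);H=cv2.cvtColor(z["p"],cv2.COLOR_RGB2HSV);h,S,V=[H[...,i].astype(int) for i in range(3)]
for c in comps((h>3)&(h<16)&(S>170)&(V>110),60): print(c[1],c[2].round(),rect(pts("wrist",c[0],30,s)))
# clamp & pliers & marker from top
z=np.load("top0.npz");p=z["p"].astype(int);d=z["d"]
ci,R,c=cam("top");vv,uu=np.mgrid[:384,:512];r=rays(np.c_[uu.ravel(),vv.ravel()],ci);X=(c+(np.c_[r,np.ones(len(r))]*d.ravel()[:,None])@R.T).reshape(384,512,3)
for k in comps((X[...,2]>5)&(X[...,0]>300)&(X[...,0]<520)&(X[...,1]<110)&(X[...,1]>-330),50):
    P=pts("top",k[0],12); print(k[1],np.median(X[k[0]][:,2]).round(1),rect(P),P.min(0).round(),P.max(0).round())
E
```

```text
8.3 [626.1 143.2 199.5] yaw_y 93.1 gap 45.30174847614288 0.0 [ 0.   0.1 -1.2]
1299 [257. 156.] (array([609. , 141.7]), 139.8, 16.9, 3.5)
634 8.8 (array([ 419.8, -113.9]), 174.7, 54.3, -10.0) [ 331. -134.] [507. -78.]
965 13.4 (array([427.8,  28.7]), 142.2, 85.9, 6.6) [360. -22.] [496.  70.]
270 9.6 (array([ 404., -257.]), 128.2, 12.7, -26.4) [ 344. -289.] [ 464. -224.]
```

carry_out:
  deltas:
    - {"dx": 43,"dy": -22,"dz": 0,"twist": 0,"grip": 40}
    - {"dx": 43,"dy": -22,"dz": 0,"twist": 0,"grip": 40}
    - {"dx": 43,"dy": -22,"dz": 0,"twist": 0,"grip": 40}
    - {"dx": 43,"dy": -22,"dz": 0,"twist": 0,"grip": 40}
    - {"dx": 0,"dy": 0,"dz": 0,"twist": 3,"grip": 40}
    - {"dx": 0,"dy": 0,"dz": 0,"twist": 0,"grip": 40}
    - {"dx": 0,"dy": 0,"dz": 0,"twist": 0,"grip": 40}
    - {"dx": 0,"dy": 0,"dz": 0,"twist": 0,"grip": 40}

```text
t: 9.15
tcp_pos: [459.4, 46.4, 198.1]
ee_rot: [-0.002, 1.0, -0.0, -0.0]
force: [0.4, 0.0, 0.2]
finger_gap: 40.1
grasp_force: 0.0
```

```bash
python3 look.py w6
python3 - <<'E'
from h import *
print(np.load("w6.npz")["d"][120:200:20,200:320:20])
E
```

```text
9.15 [459.4  46.4 198.1] yaw_y 90.2 gap 40.123883835810034 0.0 [0.4 0.  0.2]
[[328.07468 312.2887  314.21503 313.02197 313.90134 328.7503 ]
 [335.7573  322.96463 333.9042  334.20892 320.79828 334.77823]
 [342.163   329.99866 341.60477 341.57883 327.11624   0.     ]
 [348.27148 348.0171  348.01794 348.28958 332.92053   0.     ]]
```

View pics/w6.png

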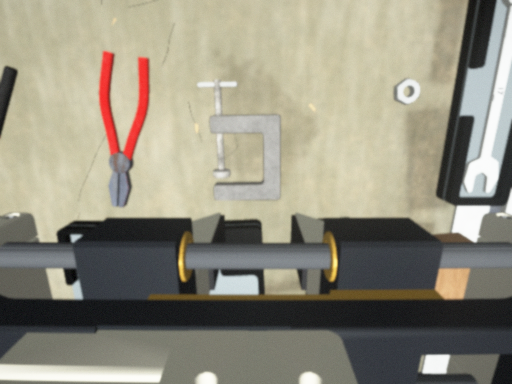

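The whole clamp is in view: its back at columns 264–280, rows 114–200, and its T-bar at row 84. The pliers run from handle ends at (108,52) and (144,58) to jaw tip at (120,205).

Run:
```python
from h import *
z=np.load("w6.npz");s=dict(tcp_pos=z["pos"],ee_rot=z["q"]);d=z["d"];p=z["p"]
ci,R,c=cam("wrist",s);vv,uu=np.mgrid[:384,:512];r=rays(np.c_[uu.ravel(),vv.ravel()],ci);X=(c+(np.c_[r,np.ones(len(r))]*d.ravel()[:,None])@R.T).reshape(384,512,3)
def edges(k,z):
    P=pts("wrist",k,z,s);return P
for k in comps((X[...,2]>4)&(d>0)&(vv<212)&(X[...,1]<110),150):
    for zz in (18,10): P=edges(k[0],zz); print(k[1],k[2].round(),np.median(X[k[0]][:,2]).round(1),zz,rect(P),P.min(0).round(1),P.max(0).round(1))
    if k[2][0]>200 and k[2][0]<300:
        a=[];b=[]
        for v in range(125,195):
            u=np.nonzero(k[0][v])[0]; a.append((u.max()+.5,v)); 
            if 138<v<178: b.append((u[u>250].min()-.5,v))
        for e in(a,b):
            Q=plane("wrist",e,18,s);f=np.polyfit(Q[:,0],Q[:,1],1);print("edge y at x=447:",np.polyval(f,447).round(1),"slope deg",np.degrees(np.arctan(f[0])).round(1))
```

```text
3208 [122. 128.] 10.7 18 (array([ 419. , -106.1]), 172.6, 54.2, -7.9) [ 330.6 -130.8] [504.  -69.3]
3208 [122. 128.] 10.7 10 (array([ 419.7, -109.9]), 176.9, 55.5, -7.9) [ 329.1 -135.2] [506.9 -72.2]
631 [ 6. 92.] 10.1 18 (array([ 379.8, -235.7]), 76.8, 14.8, -26.6) [ 344.7 -247.5] [ 416.8 -213.2]
631 [ 6. 92.] 10.1 10 (array([ 379.6, -242.8]), 78.7, 15.2, -26.6) [ 343.6 -254.9] [ 417.5 -219.7]
4197 [246. 150.] 16.2 18 (array([426.6,  30.2]), 140.4, 86.1, 6.2) [359.4 -19.8] [494.5  72.6]
4197 [246. 150.] 16.2 10 (array([427.6,  29.8]), 144.0, 88.2, 6.2) [358.6 -21.4] [497.1  73.2]
edge y at x=447: 72.1 slope deg 1.5
edge y at x=447: 51.5 slope deg 1.0
```

carry_out:
  deltas:
    - {"dx": 12.5,"dy": 15,"dz": 20,"twist": -1,"grip": 40}
    - {"dx": 0,"dy": 0,"dz": 45,"twist": 0,"grip": 40}
    - {"dx": 0,"dy": 0,"dz": 45,"twist": 0,"grip": 40}
    - {"dx": 0,"dy": 0,"dz": 30,"twist": 0,"grip": 40}
    - {"dx": 0,"dy": 0,"dz": 20,"twist": 0,"grip": 40}
    - {"dx": 0,"dy": 0,"dz": 14,"twist": 0,"grip": 40}
    - {"dx": 0,"dy": 0,"dz": 0,"twist": 0,"grip": 10}
    - {"dx": 0,"dy": 0,"dz": 0,"twist": 0,"grip": 10}
  force: 40

```text
t: 10.0
tcp_pos: [446.5, 60.9, 24.4]
ee_rot: [-0.01, 1.0, -0.0, -0.0]
force: [0.1, -0.2, -0.1]
finger_gap: 28.5
grasp_force: 0.0
```

carry_out:
  deltas:
    - {"dx": 0,"dy": 0,"dz": 0,"twist": 0,"grip": 10}
    - {"dx": 0,"dy": 0,"dz": 0,"twist": 0,"grip": 10}
    - {"dx": 0,"dy": 0,"dz": 0,"twist": 0,"grip": 10}
    - {"dx": 0,"dy": 0,"dz": 0,"twist": 0,"grip": 10}
    - {"dx": 0,"dy": 0,"dz": -20,"twist": 0,"grip": 10}
    - {"dx": 0,"dy": 0,"dz": -40,"twist": 0,"grip": 10}
    - {"dx": 0,"dy": 0,"dz": -40,"twist": 0,"grip": 10}
    - {"dx": 0,"dy": 0,"dz": 0,"twist": 0,"grip": 10}

```text
t: 10.8
tcp_pos: [448.6, 61.1, 128.5]
ee_rot: [-0.009, 1.0, 0.001, 0.003]
force: [0.5, 0.9, -2.4]
finger_gap: 19.2
grasp_force: 40.0
```

carry_out:
  deltas:
    - {"dx": -40,"dy": -7,"dz": 0,"twist": 0,"grip": 10}
    - {"dx": -40,"dy": -7,"dz": 0,"twist": 0,"grip": 10}
    - {"dx": -40,"dy": -7,"dz": 0,"twist": 0,"grip": 10}
    - {"dx": -40,"dy": -7,"dz": 0,"twist": 0,"grip": 10}
    - {"dx": -37,"dy": -6.5,"dz": 0,"twist": -1.7,"grip": 10}
    - {"dx": 0,"dy": 0,"dz": 25,"twist": 0,"grip": 10}
    - {"dx": 0,"dy": 0,"dz": 20,"twist": 0,"grip": 10}
    - {"dx": 0,"dy": 0,"dz": 0,"twist": 0,"grip": 10}

```text
t: 11.6
tcp_pos: [640.7, 29.8, 75.2]
ee_rot: [-0.024, 1.0, -0.0, -0.004]
force: [-1.2, 0.2, -4.1]
finger_gap: 19.4
grasp_force: 40.0
```

```bash
python3 look.py w7
```

```text
11.6 [640.7  29.8  75.2] yaw_y 92.8 gap 19.426526826311616 39.96076193296176 [-1.2  0.2 -4.1]
```

View pics/w7.png

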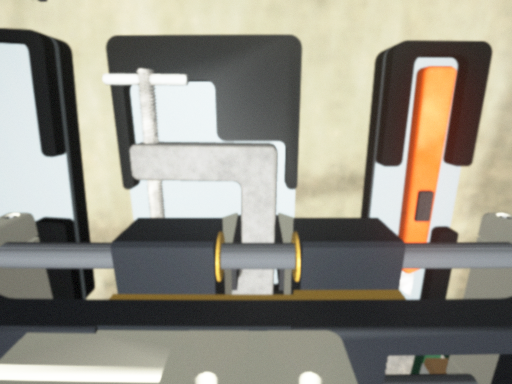

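Run:
```python
from h import *
z=np.load("w7.npz");s=dict(tcp_pos=z["pos"],ee_rot=z["q"])
print("tray outer L,R",plane("wrist",[(107,60),(300,60)],28,s).round(1),"near edge",plane("wrist",[(200,36)],28,s).round(1))
print("bed back-side edge",plane("wrist",[(285,160)],18,s).round(1),"clamp outer edge, arm edge", plane("wrist",[(276,160),(200,143),(145,79)],75.2-24.4+18,s).round(1))
```

```text
tray outer L,R [[544.7 -68.8]
 [539.2  50.6]] near edge [[528.6 -11.1]]
bed back-side edge [[603.6  47. ]] clamp outer edge, arm edge [[595.3  36.9]
 [588.3  -3. ]
 [558.2 -30.1]]
```

carry_out:
  deltas:
    - {"dx": -7,"dy": 1.5,"dz": 0,"twist": 0,"grip": 10}
    - {"dx": 0,"dy": 0,"dz": 12,"twist": 0,"grip": 10}
    - {"dx": 0,"dy": 0,"dz": 12,"twist": 0,"grip": 10}
    - {"dx": 0,"dy": 0,"dz": 8,"twist": 0,"grip": 10}
    - {"dx": 0,"dy": 0,"dz": 0,"twist": 0,"grip": 10}
    - {"dx": 0,"dy": 0,"dz": 0,"twist": 0,"grip": 10}
    - {"dx": 0,"dy": 0,"dz": 0,"twist": 0,"grip": 10}
    - {"dx": 0,"dy": 0,"dz": 0,"twist": 0,"grip": 10}

```text
t: 12.45
tcp_pos: [651.1, 31.9, 48.0]
ee_rot: [-0.024, 1.0, 0.0, 0.0]
force: [-0.5, -0.2, -3.5]
finger_gap: 19.1
grasp_force: 40.0
```

carry_out:
  deltas:
    - {"dx": 3.5,"dy": -1,"dz": 0,"twist": 0,"grip": 10}
    - {"dx": 0,"dy": 0,"dz": 0,"twist": 0,"grip": 10}
    - {"dx": 0,"dy": 0,"dz": 3,"twist": 0,"grip": 10}
    - {"dx": 0,"dy": 0,"dz": 1.5,"twist": 0,"grip": 10}
    - {"dx": 0,"dy": 0,"dz": 0,"twist": 0,"grip": 10}
    - {"dx": 0,"dy": 0,"dz": 0,"twist": 0,"grip": 10}
    - {"dx": 0,"dy": 0,"dz": 0,"twist": 0,"grip": 10}
    - {"dx": 0,"dy": 0,"dz": 0,"twist": 0,"grip": 10}

```text
t: 13.25
tcp_pos: [647.3, 30.8, 43.2]
ee_rot: [-0.025, 1.0, 0.0, 0.0]
force: [-2.0, -0.4, 3.5]
finger_gap: 19.3
grasp_force: 39.9
```

```bash
python3 look.py w8
```

```text
13.25 [647.3  30.8  43.2] yaw_y 92.8 gap 19.310387388382082 39.91775042581139 [-2.  -0.4  3.5]
```

View pics/w8.png

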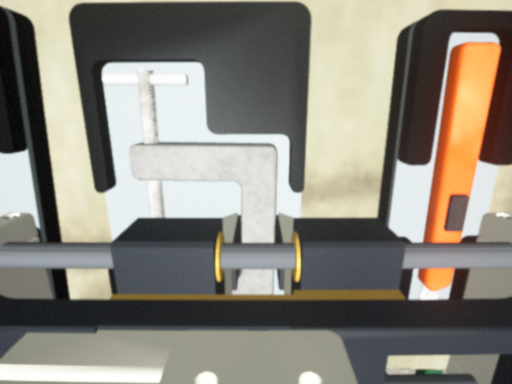

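The T-bar's left end (102,79) overlaps the left bed wall (column 104), while there is 12 px of spare room beside the back at the right. I'll lift, shift 3–4 mm towards +y and 3 mm back, then lower again.

carry_out:
  deltas:
    - {"dx": 0,"dy": 0,"dz": -18,"twist": 0,"grip": 10}
    - {"dx": 3,"dy": 3.5,"dz": 0,"twist": 0,"grip": 10}
    - {"dx": 0,"dy": 0,"dz": 0,"twist": 0,"grip": 10}
    - {"dx": 0,"dy": 0,"dz": 10,"twist": 0,"grip": 10}
    - {"dx": 0,"dy": 0,"dz": 6,"twist": 0,"grip": 10}
    - {"dx": 0,"dy": 0,"dz": 1,"twist": 0,"grip": 10}
    - {"dx": 0,"dy": 0,"dz": 0,"twist": 0,"grip": 10}
    - {"dx": 0,"dy": 0,"dz": 0,"twist": 0,"grip": 10}

```text
t: 14.1
tcp_pos: [643.6, 34.1, 43.1]
ee_rot: [-0.025, 1.0, -0.0, -0.001]
force: [0.0, 0.0, -3.6]
finger_gap: 19.5
grasp_force: 40.1
```

```bash
python3 look.py w9
```

```text
14.1 [643.6  34.1  43.1] yaw_y 92.8 gap 19.45516740354835 40.092425269476735 [ 0.   0.  -3.6]
```

View pics/w9.png

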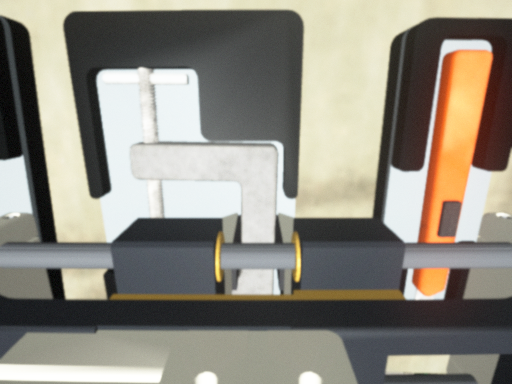

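The clamp now clears on both sides (bar 104 against wall 98, back 277 against wall 284) and hangs free. Releasing it.

carry_out:
  deltas:
    - {"dx": 0,"dy": 0,"dz": 1,"twist": 0,"grip": 10}
    - {"dx": 0,"dy": 0,"dz": 0,"twist": 0,"grip": 10}
    - {"dx": 0,"dy": 0,"dz": 0,"twist": 0,"grip": 36}
    - {"dx": 0,"dy": 0,"dz": 0,"twist": 0,"grip": 36}
    - {"dx": 0,"dy": 0,"dz": 0,"twist": 0,"grip": 36}
    - {"dx": 0,"dy": 0,"dz": 0,"twist": 0,"grip": 36}
    - {"dx": 0,"dy": 0,"dz": -20,"twist": 0,"grip": 36}
    - {"dx": 0,"dy": 0,"dz": -40,"twist": 0,"grip": 36}

```text
t: 14.95
tcp_pos: [642.0, 34.1, 100.7]
ee_rot: [-0.025, 1.0, -0.0, -0.003]
force: [0.4, 0.2, -0.7]
finger_gap: 35.9
grasp_force: 0.0
```

carry_out:
  deltas:
    - {"dx": 0,"dy": 0,"dz": -50,"twist": 0,"grip": 36}
    - {"dx": 0,"dy": 0,"dz": -45,"twist": 0,"grip": 60}
    - {"dx": 45,"dy": -20,"dz": 0,"twist": 3,"grip": 60}
    - {"dx": 45,"dy": -20,"dz": 0,"twist": 3,"grip": 60}
    - {"dx": 45,"dy": -20,"dz": 0,"twist": 3,"grip": 60}
    - {"dx": 45,"dy": -20,"dz": 0,"twist": 2,"grip": 60}
    - {"dx": 0,"dy": -40,"dz": 0,"twist": 0,"grip": 60}
    - {"dx": 0,"dy": 0,"dz": 0,"twist": 0,"grip": 60}

```text
t: 15.75
tcp_pos: [454.5, -84.4, 198.6]
ee_rot: [0.074, 0.997, -0.0, 0.0]
force: [0.6, 0.2, -0.3]
finger_gap: 60.0
grasp_force: 0.0
```

```bash
python3 look.py w10
cat > b.py <<'E'
from h import *
import sys
z=np.load(sys.argv[1]);s=dict(tcp_pos=z["pos"],ee_rot=z["q"]);H=cv2.cvtColor(z["p"],cv2.COLOR_RGB2HSV);h,S,V=[H[...,i].astype(int) for i in range(3)]
d=z["d"];vv,uu=np.mgrid[:384,:512];ci,R,c=cam("wrist",s);r=rays(np.c_[uu.ravel(),vv.ravel()],ci);X=(c+(np.c_[r,np.ones(len(r))]*d.ravel()[:,None])@R.T).reshape(384,512,3)
zz=float(sys.argv[2])
for k in comps((X[...,2]>4)&(d>0)&(vv<212)&(X[...,2]<40),150):
    P=pts("wrist",k[0],zz,s);print("tool",k[1],k[2].round(),np.median(X[k[0]][:,2]).round(1),rect(P),P.min(0).round(1),P.max(0).round(1))
for k in comps(((h<5)|(h>174))&(S>140)&(V>70)&(vv<212),60):
    P=pts("wrist",k[0],zz,s);print("red",k[1],k[2].round(),rect(P),P.min(0).round(1),P.max(0).round(1))
E
python3 b.py w10.npz 10
```

```text
15.75 [454.5 -84.4 198.6] yaw_y 81.5 gap 59.952807026263166 0.0 [ 0.6  0.2 -0.3]
tool 1571 [12. 37.] 9.5 (array([ 273.4, -322.2]), 69.0, 31.5, -21.3) [ 235.5 -349.1] [ 301.6 -305.1]
tool 826 [140.  11.] 8.6 (array([ 268.9, -179.4]), 105.4, 10.3, -84.4) [ 262.1 -231.8] [ 276.9 -126.6]
tool 231 [507.  56.] 9.7 (array([369.3, 200.4]), 26.8, 12.1, 4.3) [355.4 194.2] [382.2 207.4]
tool 2846 [230. 134.] 10.8 (array([ 416.7, -112.1]), 171.6, 53.9, -8.7) [ 328.6 -134.6] [502.5 -74.7]
tool 1276 [108. 144.] 11.7 (array([ 403.4, -256.3]), 131.4, 13.7, -26.9) [ 343.  -289.8] [ 462.3 -221.5]
tool 2710 [ 22. 180.] 18.3 (array([ 425.1, -373.5]), 86.5, 58.9, 2.7) [ 381.2 -402.7] [ 467.6 -343. ]
tool 281 [ 77. 175.] 10.7 (array([ 428.2, -301.7]), 26.1, 23.4, -76.5) [ 416.4 -313.6] [ 440.1 -287.3]
tool 935 [451. 204.] 25.6 (array([529.9, 144.5]), 81.6, 23.5, 81.4) [519.5 103.6] [547.6 183.6]
red 600 [145.  10.] (array([ 268.2, -170.5]), 89.5, 8.3, -84.3) [ 262.8 -214.9] [ 276.2 -125.6]
red 887 [214. 112.] (array([ 385.6, -123.8]), 111.8, 17.3, -2.9) [ 329.7 -132.2] [ 441.5 -112.4]
red 882 [246. 112.] (array([390.9, -89.6]), 112.2, 16.7, -15.2) [ 335.6 -111.1] [444.6 -74.9]
red 315 [101. 179.] (array([ 438.9, -274.3]), 48.2, 11.1, -26.7) [ 416.6 -288.1] [ 460.9 -259.8]
```

View pics/w10.png

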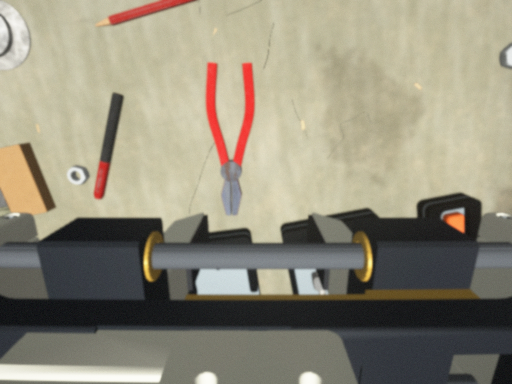

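The pliers lie along about −9° with their origin near (419,−111.5) and the jaw tip at (232,213). The marker runs from (117,95) to (100,197). Gripping the pliers now.

carry_out:
  deltas:
    - {"dx": 31,"dy": -32,"dz": 10,"twist": 0.5,"grip": 60}
    - {"dx": 0,"dy": 0,"dz": 40,"twist": 0,"grip": 60}
    - {"dx": 0,"dy": 0,"dz": 45,"twist": 0,"grip": 60}
    - {"dx": 0,"dy": 0,"dz": 40,"twist": 0,"grip": 60}
    - {"dx": 0,"dy": 0,"dz": 25,"twist": 0,"grip": 60}
    - {"dx": 0,"dy": 0,"dz": 15,"twist": 0,"grip": 60}
    - {"dx": 0,"dy": 0,"dz": 0,"twist": 0,"grip": 60}
    - {"dx": 0,"dy": 0,"dz": 0,"twist": 0,"grip": 60}
  force: 30

```text
t: 16.6
tcp_pos: [421.8, -106.9, 23.1]
ee_rot: [0.076, 0.997, 0.0, -0.0]
force: [0.1, 0.4, 0.2]
finger_gap: 60.3
grasp_force: 0.0
```

carry_out:
  deltas:
    - {"dx": 0,"dy": 0,"dz": 0,"twist": 0,"grip": 20}
    - {"dx": 0,"dy": 0,"dz": 0,"twist": 0,"grip": 20}
    - {"dx": 0,"dy": 0,"dz": 0,"twist": 0,"grip": 20}
    - {"dx": 0,"dy": 0,"dz": 0,"twist": 0,"grip": 20}
    - {"dx": 0,"dy": 0,"dz": 0,"twist": 0,"grip": 20}
    - {"dx": 0,"dy": 0,"dz": 0,"twist": 0,"grip": 20}
    - {"dx": 0,"dy": 0,"dz": 0,"twist": 0,"grip": 20}
    - {"dx": 0,"dy": 0,"dz": 0,"twist": 0,"grip": 20}

```text
t: 17.4
tcp_pos: [421.7, -107.5, 23.6]
ee_rot: [0.076, 0.997, -0.0, 0.001]
force: [-1.8, -0.4, 8.4]
finger_gap: 38.0
grasp_force: 28.9
```

carry_out:
  deltas:
    - {"dx": 0,"dy": 0,"dz": -25,"twist": 0,"grip": 20}
    - {"dx": 0,"dy": 0,"dz": -35,"twist": -4.2,"grip": 20}
    - {"dx": 0,"dy": 0,"dz": -35,"twist": -4.2,"grip": 20}
    - {"dx": -42,"dy": -9,"dz": 0,"twist": 0,"grip": 20}
    - {"dx": -42,"dy": -9,"dz": 0,"twist": 0,"grip": 20}
    - {"dx": -42,"dy": -9,"dz": 0,"twist": 0,"grip": 20}
    - {"dx": -42,"dy": -9,"dz": 0,"twist": 0,"grip": 20}
    - {"dx": -41,"dy": -8,"dz": 0,"twist": 0,"grip": 20}

```text
t: 18.2
tcp_pos: [631.4, -152.4, 118.0]
ee_rot: [0.002, 1.0, 0.0, -0.0]
force: [0.3, -0.0, -2.3]
finger_gap: 37.8
grasp_force: 29.0
```

carry_out:
  deltas:
    - {"dx": 0,"dy": 0,"dz": 0,"twist": 0,"grip": 20}
    - {"dx": 0,"dy": 0,"dz": 0,"twist": 0,"grip": 20}
    - {"dx": 0,"dy": 0,"dz": 25,"twist": 0,"grip": 20}
    - {"dx": 0,"dy": 0,"dz": 25,"twist": 0,"grip": 20}
    - {"dx": 0,"dy": 0,"dz": 8,"twist": 0,"grip": 20}
    - {"dx": 0,"dy": 0,"dz": 0,"twist": 0,"grip": 20}
    - {"dx": 0,"dy": 0,"dz": 0,"twist": 0,"grip": 20}
    - {"dx": 0,"dy": 0,"dz": 0,"twist": 0,"grip": 20}

```text
t: 19.0
tcp_pos: [630.7, -152.5, 61.5]
ee_rot: [0.003, 1.0, -0.0, 0.001]
force: [-0.3, 0.3, -1.5]
finger_gap: 37.9
grasp_force: 29.0
```

```bash
python3 look.py w11
```

```text
19.0 [ 630.7 -152.5   61.5] yaw_y 89.7 gap 37.88905056927394 29.02689903297869 [-0.3  0.3 -1.5]
```

View pics/w11.png

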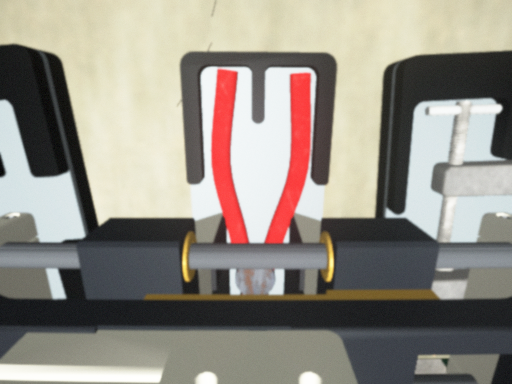

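The pliers hang level, but the handle ends (midpoint about column 263) sit slightly right of the bed middle (258.5). I'll twist −2° and lower.

carry_out:
  deltas:
    - {"dx": 0,"dy": 0,"dz": 0,"twist": -2,"grip": 20}
    - {"dx": 0,"dy": 0,"dz": 0,"twist": 0,"grip": 20}
    - {"dx": 0,"dy": 0,"dz": 9,"twist": 0,"grip": 20}
    - {"dx": 0,"dy": 0,"dz": 7,"twist": 0,"grip": 20}
    - {"dx": 0,"dy": 0,"dz": 3.5,"twist": 0,"grip": 20}
    - {"dx": 0,"dy": 0,"dz": 0,"twist": 0,"grip": 20}
    - {"dx": 0,"dy": 0,"dz": 0,"twist": 0,"grip": 20}
    - {"dx": 0,"dy": 0,"dz": 0,"twist": 0,"grip": 20}

```text
t: 19.85
tcp_pos: [630.2, -152.3, 41.1]
ee_rot: [-0.015, 1.0, 0.0, 0.0]
force: [-2.4, 0.5, 11.4]
finger_gap: 37.9
grasp_force: 28.7
```

```bash
python3 look.py w12
```

```text
19.85 [ 630.2 -152.3   41.1] yaw_y 91.7 gap 37.92664725295807 28.72224733469011 [-2.4  0.5 11.4]
```

View pics/w12.png

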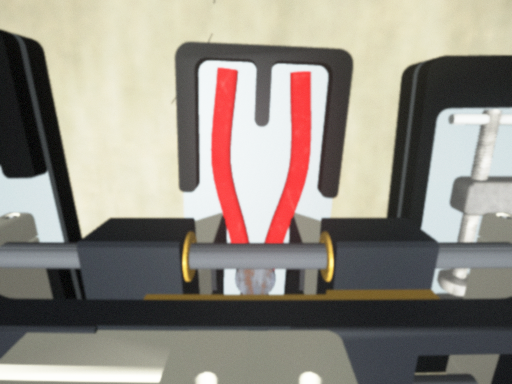

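The pliers rest inside the bed walls (handles 213–312, walls 197–329). Releasing them and going to the marker.

carry_out:
  deltas:
    - {"dx": 0,"dy": 0,"dz": -0.5,"twist": 0,"grip": 58}
    - {"dx": 0,"dy": 0,"dz": 0,"twist": 0,"grip": 58}
    - {"dx": 0,"dy": 0,"dz": 0,"twist": 0,"grip": 58}
    - {"dx": 0,"dy": 0,"dz": 0,"twist": 0,"grip": 58}
    - {"dx": 0,"dy": 0,"dz": -25,"twist": 0,"grip": 58}
    - {"dx": 0,"dy": 0,"dz": -45,"twist": 0,"grip": 58}
    - {"dx": 0,"dy": 0,"dz": -45,"twist": 0,"grip": 40}
    - {"dx": 0,"dy": 0,"dz": -40,"twist": 0,"grip": 40}

```text
t: 20.7
tcp_pos: [630.0, -152.5, 198.0]
ee_rot: [-0.015, 1.0, -0.0, 0.0]
force: [0.5, -0.0, -0.8]
finger_gap: 46.5
grasp_force: 0.0
```

carry_out:
  deltas:
    - {"dx": 46,"dy": -19.5,"dz": 0,"twist": 0,"grip": 40}
    - {"dx": 46,"dy": -19.5,"dz": 0,"twist": 0,"grip": 40}
    - {"dx": 46,"dy": -19.5,"dz": 0,"twist": 0,"grip": 40}
    - {"dx": 46,"dy": -19.5,"dz": 0,"twist": 0,"grip": 40}
    - {"dx": 45,"dy": -19.5,"dz": 0,"twist": 0,"grip": 40}
    - {"dx": 0,"dy": 0,"dz": 0,"twist": 8.5,"grip": 40}
    - {"dx": 0,"dy": 0,"dz": 0,"twist": 8.5,"grip": 40}
    - {"dx": 0,"dy": 0,"dz": 0,"twist": 8.5,"grip": 40}

```text
t: 21.5
tcp_pos: [403.6, -257.0, 196.2]
ee_rot: [0.21, 0.978, 0.0, 0.0]
force: [1.4, 0.0, -0.5]
finger_gap: 40.0
grasp_force: 0.0
```

carry_out:
  deltas:
    - {"dx": 0,"dy": 0,"dz": 0,"twist": 3,"grip": 40}
    - {"dx": 0,"dy": 0,"dz": 0,"twist": 0,"grip": 40}
    - {"dx": 0,"dy": 0,"dz": 0,"twist": 0,"grip": 40}
    - {"dx": 0,"dy": 0,"dz": 0,"twist": 0,"grip": 40}
    - {"dx": 0,"dy": 0,"dz": 0,"twist": 0,"grip": 40}
    - {"dx": 0,"dy": 0,"dz": 0,"twist": 0,"grip": 40}
    - {"dx": 0,"dy": 0,"dz": 0,"twist": 0,"grip": 40}
    - {"dx": 0,"dy": 0,"dz": 0,"twist": 0,"grip": 40}

```text
t: 22.3
tcp_pos: [404.0, -256.6, 196.0]
ee_rot: [0.232, 0.973, 0.0, 0.0]
force: [0.1, 0.1, 0.2]
finger_gap: 40.0
grasp_force: 0.0
```

```bash
python3 look.py w13;python3 b.py w13.npz 10
```

```text
22.3 [ 404.  -256.6  196. ] yaw_y 63.2 gap 39.98049168244111 0.0 [0.1 0.1 0.2]
tool 811 [264.  25.] 8.7 (array([ 268.6, -183.2]), 102.1, 9.6, -84.6) [ 260.4 -234. ] [ 276.1 -132. ]
tool 2804 [132.  94.] 10.7 (array([ 265.5, -343.1]), 69.6, 69.4, 83.7) [ 230.7 -377.8] [ 300.5 -307.7]
tool 1015 [257. 161.] 12.0 (array([ 397.2, -254.6]), 116.9, 11.6, -27.1) [ 343.  -286.4] [ 451.5 -224.2]
tool 2616 [483. 191.] 27.4 (array([547.9, -31.5]), 85.1, 71.5, 76.8) [522.5 -71.7] [592.4  18.1]
tool 659 [172. 203.] 18.4 (array([ 389.1, -369.1]), 59.2, 28.2, 63.3) [ 381.3 -401.3] [ 415.  -348.8]
tool 194 [233. 203.] 11.1 (array([ 427.2, -301.9]), 23.3, 20.6, 63.3) [ 416.2 -314. ] [ 439.4 -291.4]
red 565 [268.  21.] (array([ 267.6, -175. ]), 82.2, 7.5, -84.2) [ 260.8 -216.1] [ 274.9 -133.8]
red 209 [257. 197.] (array([ 433.1, -273.4]), 35.6, 8.6, -26.7) [ 415.9 -285.3] [ 451.  -261.6]
```

carry_out:
  deltas:
    - {"dx": 0,"dy": -1,"dz": 30,"twist": 0,"grip": 40}
    - {"dx": 0,"dy": 0,"dz": 45,"twist": 0,"grip": 40}
    - {"dx": 0,"dy": 0,"dz": 45,"twist": 0,"grip": 40}
    - {"dx": 0,"dy": 0,"dz": 30,"twist": 0,"grip": 40}
    - {"dx": 0,"dy": 0,"dz": 15,"twist": 0,"grip": 40}
    - {"dx": 0,"dy": 0,"dz": 9,"twist": 0,"grip": 40}
    - {"dx": 0,"dy": 0,"dz": 0,"twist": 0,"grip": 2}
    - {"dx": 0,"dy": 0,"dz": 0,"twist": 0,"grip": 2}
  force: 12

```text
t: 23.15
tcp_pos: [404.0, -257.8, 22.6]
ee_rot: [0.232, 0.973, -0.0, 0.0]
force: [-0.1, 0.5, 0.2]
finger_gap: 28.7
grasp_force: 0.0
```

carry_out:
  deltas:
    - {"dx": 0,"dy": 0,"dz": 0,"twist": 0,"grip": 2}
    - {"dx": 0,"dy": 0,"dz": 0,"twist": 0,"grip": 2}
    - {"dx": 0,"dy": 0,"dz": 0,"twist": 0,"grip": 2}
    - {"dx": 0,"dy": 0,"dz": 0,"twist": 0,"grip": 2}
    - {"dx": 0,"dy": 0,"dz": 0,"twist": 0,"grip": 2}
    - {"dx": 0,"dy": 0,"dz": 0,"twist": 0,"grip": 2}
    - {"dx": 0,"dy": 0,"dz": 0,"twist": 0,"grip": 2}
    - {"dx": 0,"dy": 0,"dz": 0,"twist": 0,"grip": 2}

```text
t: 23.95
tcp_pos: [404.2, -257.7, 22.8]
ee_rot: [0.232, 0.973, -0.0, 0.001]
force: [-0.6, 1.0, 7.6]
finger_gap: 12.2
grasp_force: 12.0
```

carry_out:
  deltas:
    - {"dx": 0,"dy": 0,"dz": -20,"twist": 0,"grip": 2}
    - {"dx": 0,"dy": 0,"dz": -25,"twist": -7.5,"grip": 2}
    - {"dx": 0,"dy": 0,"dz": -25,"twist": -7.5,"grip": 2}
    - {"dx": 0,"dy": 0,"dz": -25,"twist": -7.5,"grip": 2}
    - {"dx": 0,"dy": 0,"dz": 0,"twist": -7.5,"grip": 2}
    - {"dx": -43.7,"dy": -12.6,"dz": 0,"twist": 0,"grip": 2}
    - {"dx": -43.7,"dy": -12.6,"dz": 0,"twist": 0,"grip": 2}
    - {"dx": -43.7,"dy": -12.6,"dz": 0,"twist": 0,"grip": 2}

```text
t: 24.75
tcp_pos: [538.1, -288.2, 117.7]
ee_rot: [-0.028, 1.0, -0.0, 0.001]
force: [0.3, 0.2, 0.2]
finger_gap: 11.9
grasp_force: 12.0
```

carry_out:
  deltas:
    - {"dx": -43.7,"dy": -12.6,"dz": 0,"twist": 0,"grip": 2}
    - {"dx": -43.7,"dy": -12.6,"dz": 0,"twist": 0,"grip": 2}
    - {"dx": 0,"dy": 0,"dz": 20,"twist": 0,"grip": 2}
    - {"dx": 0,"dy": 0,"dz": 25,"twist": 0,"grip": 2}
    - {"dx": 0,"dy": 0,"dz": 13,"twist": 0,"grip": 2}
    - {"dx": 0,"dy": 0,"dz": 0,"twist": 0,"grip": 2}
    - {"dx": 0,"dy": 0,"dz": 0,"twist": 0,"grip": 2}
    - {"dx": 0,"dy": 0,"dz": 0,"twist": 0,"grip": 2}

```text
t: 25.55
tcp_pos: [625.9, -308.7, 60.6]
ee_rot: [-0.028, 1.0, -0.0, 0.001]
force: [-0.4, 0.6, -0.6]
finger_gap: 12.6
grasp_force: 12.0
```

```bash
python3 look.py w14
```

```text
25.55 [ 625.9 -308.7   60.6] yaw_y 93.2 gap 12.584052465233428 11.999006420373917 [-0.4  0.6 -0.6]
```

View pics/w14.png

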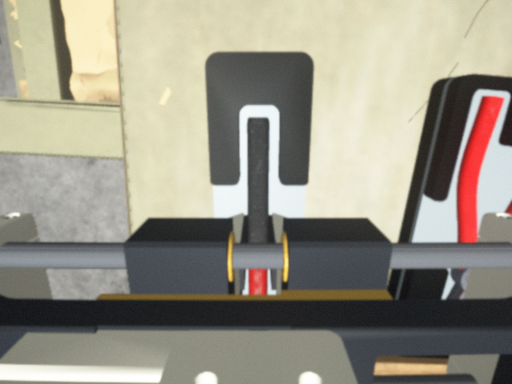

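The marker (columns 248–268) sits inside the bed (241–280), about 1.5 mm off the middle. I'll shift, lower, release and rise.

carry_out:
  deltas:
    - {"dx": 0,"dy": 1.3,"dz": 0,"twist": 0,"grip": 2}
    - {"dx": 0,"dy": 0,"dz": 9,"twist": 0,"grip": 2}
    - {"dx": 0,"dy": 0,"dz": 7,"twist": 0,"grip": 2}
    - {"dx": 0,"dy": 0,"dz": 3,"twist": 0,"grip": 2}
    - {"dx": 0,"dy": 0,"dz": 0,"twist": 0,"grip": 2}
    - {"dx": 0,"dy": 0,"dz": 0,"twist": 0,"grip": 36}
    - {"dx": 0,"dy": 0,"dz": 0,"twist": 0,"grip": 36}
    - {"dx": 0,"dy": 0,"dz": 0,"twist": 0,"grip": 36}

```text
t: 26.4
tcp_pos: [625.0, -306.9, 39.7]
ee_rot: [-0.028, 1.0, 0.0, -0.0]
force: [0.5, 0.2, 0.1]
finger_gap: 31.9
grasp_force: 0.0
```

carry_out:
  deltas:
    - {"dx": 0,"dy": 0,"dz": 0,"twist": 0,"grip": 36}
    - {"dx": 0,"dy": 0,"dz": -25,"twist": 0,"grip": 36}
    - {"dx": 0,"dy": 0,"dz": -45,"twist": 0,"grip": 36}
    - {"dx": 0,"dy": 0,"dz": -45,"twist": 0,"grip": 36}
    - {"dx": 0,"dy": 0,"dz": -45,"twist": 0,"grip": 36}
    - {"dx": 40,"dy": 0,"dz": -20,"twist": 0,"grip": 36}
    - {"dx": 45,"dy": 0,"dz": 0,"twist": 0,"grip": 36}
    - {"dx": 45,"dy": 0,"dz": 0,"twist": 0,"grip": 36}

```text
t: 27.2
tcp_pos: [494.3, -314.4, 220.9]
ee_rot: [-0.028, 1.0, -0.001, 0.001]
force: [0.7, -0.1, -0.3]
finger_gap: 36.1
grasp_force: 0.0
```

carry_out:
  deltas:
    - {"dx": 45,"dy": 0,"dz": 0,"twist": 0,"grip": 36}
    - {"dx": 45,"dy": 0,"dz": 0,"twist": 0,"grip": 36}
    - {"dx": 45,"dy": 0,"dz": 0,"twist": 0,"grip": 36}
    - {"dx": 0,"dy": 0,"dz": 0,"twist": 0,"grip": 36}
    - {"dx": 0,"dy": 0,"dz": 0,"twist": 0,"grip": 36}
    - {"dx": 0,"dy": 0,"dz": 0,"twist": 0,"grip": 36}
    - {"dx": 0,"dy": 0,"dz": 0,"twist": 0,"grip": 36}
    - {"dx": 0,"dy": 0,"dz": 0,"twist": 0,"grip": 36}

```text
t: 28.0
tcp_pos: [361.5, -321.5, 219.8]
ee_rot: [-0.029, 1.0, 0.0, -0.0]
force: [-0.3, -0.2, 0.9]
finger_gap: 35.9
grasp_force: 0.0
```

Run:
```python
from h import *
p,d=camera("top");np.savez("top9.npz",p=p,d=d)
cv2.imwrite("pics/top9.png",cv2.resize(p[85:205,130:410,::-1],(800,343),interpolation=cv2.INTER_CUBIC))
```

```text
(no output)
```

View pics/top9.png

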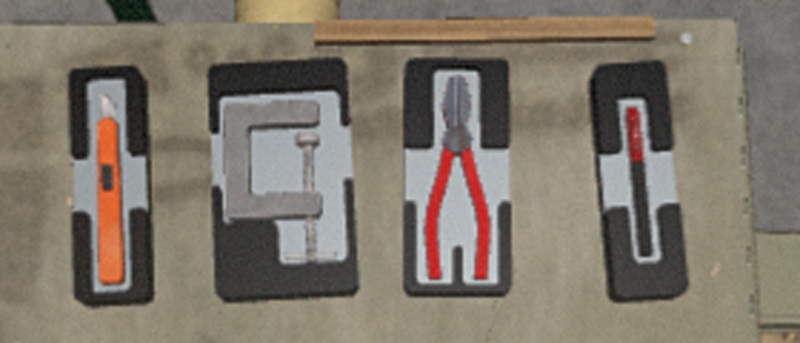

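All four tools are in their beds. The clamp sits close to the left wall and the foam corner, at about (230,215) in the crop, so I'll check its position and height in numbers.

Run:
```python
from h import *
z=np.load("top9.npz");p=z["p"].astype(int);d=z["d"]
ci,R,c=cam("top");vv,uu=np.mgrid[:384,:512];r=rays(np.c_[uu.ravel(),vv.ravel()],ci);X=(c+(np.c_[r,np.ones(len(r))]*d.ravel()[:,None])@R.T).reshape(384,512,3)
sc=2.857
def px(u,v): return (u/sc+130-.5*0,v/sc+85)
def reg(u0,v0,u1,v1):
    a=px(u0,v0);b=px(u1,v1);return np.round(np.median(X[int(a[1]):int(b[1])+1,int(a[0]):int(b[0])+1,2]),1)
print("clamp steel z: back top,back bottom,upper arm,lower arm",reg(230,112,242,130),reg(230,180,242,200),reg(270,105,305,118),reg(270,198,305,210))
print("floor",reg(260,135,290,180),"cutter",reg(104,125,114,160),reg(104,220,116,270),"marker",reg(631,115,637,150),reg(640,180,646,240),"pliers",reg(430,210,440,260),reg(478,210,488,260),reg(450,90,465,125))
print("clamp outline pts: back outer top/bottom, top edge, low arm edge, bar", plane("top",[px(225,115),px(224,205),px(270,101),px(270,215)],36).round(1),plane("top",[px(311,256)],28).round(1))
# marker/cutter centre
print("marker ends",plane("top",[px(634,106),px(645,257)],31).round(1),"cutter ends",plane("top",[px(106,94),px(111,283)],28).round(1),"pliers tip,ends",plane("top",[px(457,75),px(434,279),px(482,279)],30).round(1))
```

```text
clamp steel z: back top,back bottom,upper arm,lower arm 32.2 32.4 32.3 31.9
floor 16.1 cutter 28.5 28.7 marker 28.1 27.6 pliers 24.5 25.3 28.0
clamp outline pts: back outer top/bottom, top edge, low arm edge, bar [[679.1  40.8]
 [601.2  40.8]
 [691.1   2.9]
 [592.4   2.4]] [[559.  -31.4]]
marker ends [[ 685.9 -305.7]
 [ 555.3 -309.5]] cutter ends [[700.9 143.4]
 [537.2 135. ]] pliers tip,ends [[ 715.1 -156.2]
 [ 538.3 -133.9]
 [ 538.  -173.8]]
```

```bash
python3 -c "
from station import *
print(close_job())"
```

```text
the job is handed in; nothing more can be done
None
```

The pliers, cutter, clamp and marker each lie released in their own tray, and the job is handed in; the last camera check put all four within about 8 mm of centre and flat, but the verdict itself was not shown.

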